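# Find the rocking corner of the cake-setting plate and shim it

### The arm

A 6-joint arm with a two-finger parallel gripper is mounted at the origin on the work surface. World frame = base frame: x ahead of the robot, y to its left, z up, the work surface at z = 0. Lengths are in m, angles in rad, forces in N, time in s.
With the tool pointing down it reaches from about 0.275 to 0.825 m from the base axis. Payload 4.9 kg.
Tool frame: the origin (TCP) lies midway between the tips of the shut fingers; the grasp point (between the pads) lies manip.tcp_to_grasp behind it (manip.tcp_to_grasp is the distance from the TCP to the grasp point, in m); x points along the fingers, y is the direction in which the jaws open and shut, and the axes are right-handed (so a half turn about x gives the same grasp; the last joint's range is limited). The gripper opens to 85 mm and grips with 20 to 120 N. Pads are 22 mm wide; open, the fingers measure 114 mm over their backs; the gripper's body (76 mm by 85 mm) begins 54 mm behind the grasp point. The pads swing forward as they close: fully open they stand 13 mm farther back than shut.
Start: joints at [-1.313, 0.326, -0.193, 1.052, 0, 1.437], TCP at [0.21, -0.508, 0.2] pointing down, gripper open.
Joint ranges: [-2.65, 2.65], [-0.97, 1.79], [-1.3, 1.35], [-1.93, 2.1], [-1.47, 1.37], [-3.14, 3.14]. Speed limits (rad/s): [2.57, 2.57, 3.14, 3.14, 3.14, 3.14].

### API

Orientations are given as a rotation vector (axis times angle).
In Python, from plant import readout, eyes, manip, look_for, place_of gives the robot as it stands. The module is installed in compiled form; this text tells all that it offers.
- The arm moves only by the shell command python3 -m pendant 'ROWS'. ROWS is JSON, a list of rows, each a list of 7 numbers: the shift along the tool's x, y, z in mm, then the turn, a rotation vector about the tool's x, y, z in degrees, then the opening, from 0 (shut) to 1 (fully open). In form: [[tx, ty, tz, ax, ay, az, gripper], ...]. A call has 1 to 5 rows; each row is the pose to reach, as a shift and turn from the pose measured when the call began, along the tool's axes at that moment; what a row does not reach only later rows make up. A row lasts 1/8 s, in which the tool goes at most 62.5 mm and 10.7 degrees, less where a joint would pass 70% of its speed; a pose out of reach is approached as far as the arm can. A call with a gripper value outside its range is refused whole. The fingers move at their own pace and stop on an object; the grip force is fixed at half the most. Time passes only in rows, so rows that repeat a pose let the fingers close. It gives the time, the measured TCP pose, the force and the opening at its end, in the units of the state.
- readout.state(): the state, without advancing time (a new reading comes with each control period).
- eyes.grab_frame(name): name is "scene" or "top" or "wrist"; returns the picture (384x512x3 uint8, red, green, blue); there is no depth.
- eyes.camera_model(name): a dict with "fx", "fy", "cx", "cy" (pixels), "xyz" and "orientation" of the camera in the world; the wrist camera has in their place "T_tool_cam" (4x4, takes a point from camera to tool coordinates, whose origin is the TCP and whose axes are the tool frame's). Camera axes: x right, y up, looking along -z (the intrinsics and any distortion apply to the point x, -y, -z); pixel columns grow to the right and rows downward; lengths in m; the calibration is good to about 2 mm. A picture is of the moment at which its call begins: read the wrist's pose just before it. camera_model takes no time and is no camera call.
- manip.finish_job(): hands the job in, once; it reports no verdict.
Trained networks look in the newest picture that a camera, given by its name, has taken for a name from the list of things; names that differ only in an ending like _2 or _b are one class to them, and where a whole thing is asked for, a point or a joint stands for the part that bears it (a point fixed in the world has none). Each returns a list of dicts, best first, with "confidence" (0 to 1); they miss things now and then, are a little off and sometimes report something else, mostly with a low value. They report only what shows in the picture. A call takes as long as a camera call.
- look_for(camera, target): "extent" ([left, top, right, bottom] as shares, 0 to 1, of the picture: columns of its width, rows of its height, round what is visible of it).
- place_of(camera, target): "centre" ([column, row] as shares, 0 to 1, of the picture: columns of its width, rows of its height: a listed point, or the origin of a listed thing).
The state is a dict: "t": time; "joint_positions": joint angles; "qvel": joint speeds; "joint_torque": joint torques, N m; "ee_pos": TCP position; "tcp_rot": TCP orientation; "force": force on the tool from outside, world axes, zero at the start; "wrist_torque": the same for the moment, N m; "opening": finger opening in m.
Only numpy, scipy, OpenCV 4.12 (cv2) and the standard library are available. Lean on these libraries where they do the work, as an engineer would, in place of code of your own. Each camera call takes 0.05 s, during which the arm holds its last target.

### The job

The plate that the filled cake tins set on rocks at one corner. With a fingertip press down on its corners one after another until you find the one that gives, then press that corner's red shim lever down flat, and press the same corner once more to see that it now stands firm. Leave the other three levers up, do not lift or shift the plate or the tins, leave everything else on the bench alone, and finish clear of everything.

Things in the scene. Friction and masses are not known exactly. Their poses are not given: they have to be found in the camera images.
- plate: Loose square light-grey metal plate 230 x 230 x 10 mm, about 1.5 kg, carrying four cake tins, resting on four rubber pads of a fixed grey steel stand. Origin: centre of its underside, 60 mm above the bench (z = 0); its top is at 70 mm. x points from its near side (the robot's) to its far side, y left, z up; turned by at most 15 degrees. Three pads are firm, one is perished; all look alike.
- corner_near_left (a point): Place to press the plate's near left corner: on its top face, x = -92, y = +88 mm in the plate's axes, over a rubber pad, bare for 20 mm around. Over a firm pad it gives less than 1 mm; over the perished pad it starts to give at 2 to 4 N, is 5.5 mm down (its stop) at 5 to 8 N, and springs back when let go.
- corner_near_right (a point): Place to press the plate's near right corner: on its top face, x = -92, y = -88 mm in the plate's axes, over a rubber pad, bare for 20 mm around. Over a firm pad it gives less than 1 mm; over the perished pad it starts to give at 2 to 4 N, is 5.5 mm down (its stop) at 5 to 8 N, and springs back when let go.
- corner_far_left (a point): Place to press the plate's far left corner: on its top face, x = +92, y = +88 mm in the plate's axes, over a rubber pad, bare for 20 mm around. Over a firm pad it gives less than 1 mm; over the perished pad it starts to give at 2 to 4 N, is 5.5 mm down (its stop) at 5 to 8 N, and springs back when let go.
- corner_far_right (a point): Place to press the plate's far right corner: on its top face, x = +92, y = -88 mm in the plate's axes, over a rubber pad, bare for 20 mm around. Over a firm pad it gives less than 1 mm; over the perished pad it starts to give at 2 to 4 N, is 5.5 mm down (its stop) at 5 to 8 N, and springs back when let go.
- shim_near_left (a joint): Lever of the near left corner's cam shim, rad: 0 = up (sloping up and outward at 40 degrees), 0.70 = level, pressed flat, its stop. Stays where it is left; takes 4 to 6 N on the paddle. Pivot 37.5 mm above the bench at x = -85, y = +111 mm in the plate's axes; the lever sticks out 65 mm to the left (+y).
- shim_near_right (a joint): Lever of the near right corner's cam shim, rad: 0 = up (sloping up and outward at 40 degrees), 0.70 = level, pressed flat, its stop. Stays where it is left; takes 4 to 6 N on the paddle. Pivot 37.5 mm above the bench at x = -85, y = -111 mm in the plate's axes; the lever sticks out 65 mm to the right (-y).
- shim_far_left (a joint): Lever of the far left corner's cam shim, rad: 0 = up (sloping up and outward at 40 degrees), 0.70 = level, pressed flat, its stop. Stays where it is left; takes 4 to 6 N on the paddle. Pivot 37.5 mm above the bench at x = +85, y = +111 mm in the plate's axes; the lever sticks out 65 mm to the left (+y).
- shim_far_right (a joint): Lever of the far right corner's cam shim, rad: 0 = up (sloping up and outward at 40 degrees), 0.70 = level, pressed flat, its stop. Stays where it is left; takes 4 to 6 N on the paddle. Pivot 37.5 mm above the bench at x = +85, y = -111 mm in the plate's axes; the lever sticks out 65 mm to the right (-y).
- paddle_near_left (a point): Centre of the top face of the red paddle (22 mm wide, 30 mm along the lever, 7 mm thick) on the near left shim lever, 50 mm from its pivot: 36 mm out from the pivot and 72 mm above the bench when up, 50 mm out and 41 mm above the bench when flat.
- paddle_near_right (a point): Centre of the top face of the red paddle (22 mm wide, 30 mm along the lever, 7 mm thick) on the near right shim lever, 50 mm from its pivot: 36 mm out from the pivot and 72 mm above the bench when up, 50 mm out and 41 mm above the bench when flat.
- paddle_far_left (a point): Centre of the top face of the red paddle (22 mm wide, 30 mm along the lever, 7 mm thick) on the far left shim lever, 50 mm from its pivot: 36 mm out from the pivot and 72 mm above the bench when up, 50 mm out and 41 mm above the bench when flat.
- paddle_far_right (a point): Centre of the top face of the red paddle (22 mm wide, 30 mm along the lever, 7 mm thick) on the far right shim lever, 50 mm from its pivot: 36 mm out from the pivot and 72 mm above the bench when up, 50 mm out and 41 mm above the bench when flat.
- nose_near_left: Steel roller (10 mm across, 16 mm wide) at the end of the inner arm of the near left shim lever, under the plate's edge; origin at its centre. Lever up: about 10 mm below the plate. Lever flat: 1.2 mm below the level plate, so it carries a soft corner that is pressed and stays clear of a firm one.
- nose_near_right: Steel roller (10 mm across, 16 mm wide) at the end of the inner arm of the near right shim lever, under the plate's edge; origin at its centre. Lever up: about 10 mm below the plate. Lever flat: 1.2 mm below the level plate, so it carries a soft corner that is pressed and stays clear of a firm one.
- nose_far_left: Steel roller (10 mm across, 16 mm wide) at the end of the inner arm of the far left shim lever, under the plate's edge; origin at its centre. Lever up: about 10 mm below the plate. Lever flat: 1.2 mm below the level plate, so it carries a soft corner that is pressed and stays clear of a firm one.
- nose_far_right: Steel roller (10 mm across, 16 mm wide) at the end of the inner arm of the far right shim lever, under the plate's edge; origin at its centre. Lever up: about 10 mm below the plate. Lever flat: 1.2 mm below the level plate, so it carries a soft corner that is pressed and stays clear of a firm one.
- tin_1: Loose leaf-lined cake tin standing on the plate, 64 mm across, about 50 mm high, 0.25 kg, brown with a golden top; origin at the centre of its underside. To be left alone.
- tin_2: Loose leaf-lined cake tin standing on the plate, 64 mm across, about 50 mm high, 0.25 kg, brown with a golden top; origin at the centre of its underside. To be left alone.
- tin_3: Loose leaf-lined cake tin standing on the plate, 64 mm across, about 50 mm high, 0.25 kg, brown with a golden top; origin at the centre of its underside. To be left alone.
- tin_4: Loose leaf-lined cake tin standing on the plate, 64 mm across, about 50 mm high, 0.25 kg, brown with a golden top; origin at the centre of its underside. To be left alone.
- spatula: Loose spatula lying on the bench to the left, to be left alone.
- oil_jar: Loose amber glass jar, 68 mm across, 100 mm high, on the bench to the right of the stand, to be left alone; origin at its underside.
- cup: Loose white cup, 76 mm across, 80 mm high, on the bench to the left of the stand, to be left alone; origin at its underside.

How it is judged:
On the way, in this order (a step that is already met when the one before it is completed fails the run):
1. a corner of the plate is pressed with the fingers and found to give: it is down by more than 3 mm (contact force between the fingers and plate above 1 N and height (world z) of any of corner_near_left, corner_near_right, corner_far_left, corner_far_right below 0.067 m), for 0.05 s.
2. one shim lever is pressed flat (value of joint any of shim_near_left, shim_near_right, shim_far_left, shim_far_right above 0.62 rad), for 0.2 s.
3. the shimmed corner is pressed again with the fingers and stands firm: the flat shim carries it (over 1 N) and it is down by less than 2.5 mm (contact force between the fingers and plate above 2 N and ((value of joint shim_near_left above 0.62 rad and contact force between nose_near_left and plate above 1 N and height (world z) of corner_near_left above 0.0675 m) or (value of joint shim_near_right above 0.62 rad and contact force between nose_near_right and plate above 1 N and height (world z) of corner_near_right above 0.0675 m) or (value of joint shim_far_left above 0.62 rad and contact force between nose_far_left and plate above 1 N and height (world z) of corner_far_left above 0.0675 m) or (value of joint shim_far_right above 0.62 rad and contact force between nose_far_right and plate above 1 N and height (world z) of corner_far_right above 0.0675 m))), for 0.1 s.
At the end, for the whole second after the job is handed in: The rocking corner's shim lever is flat (0.62 rad or more) and the other three are up (below 0.2 rad); the plate rests level (within 0.015 rad) where it was (within 10 mm), with all four tins standing on it (((value of joint shim_near_left above 0.62 rad and height (world z) of corner_near_left above 0.068 m and value of joint each of shim_near_right, shim_far_left, shim_far_right below 0.2 rad) or (value of joint shim_near_right above 0.62 rad and height (world z) of corner_near_right above 0.068 m and value of joint each of shim_near_left, shim_far_left, shim_far_right below 0.2 rad) or (value of joint shim_far_left above 0.62 rad and height (world z) of corner_far_left above 0.068 m and value of joint each of shim_near_left, shim_near_right, shim_far_right below 0.2 rad) or (value of joint shim_far_right above 0.62 rad and height (world z) of corner_far_right above 0.068 m and value of joint each of shim_near_left, shim_near_right, shim_far_left below 0.2 rad)) and angle between plate's own z axis and vertical below 0.015 rad and distance of plate from where it was at the start of the episode below 0.01 m and linear speed of plate below 0.02 m/s and angle between each of tin_1, tin_2, tin_3, tin_4's own z axis and vertical below 0.1 rad); the robot touches nothing.
It fails at once if a second shim lever is pressed down (two levers past 0.3 rad) (value of joint each of shim_near_left, shim_near_right above 0.3 rad or value of joint each of shim_near_left, shim_far_left above 0.3 rad or value of joint each of shim_near_left, shim_far_right above 0.3 rad or value of joint each of shim_near_right, shim_far_left above 0.3 rad or value of joint each of shim_near_right, shim_far_right above 0.3 rad or value of joint each of shim_far_left, shim_far_right above 0.3 rad).
It fails at once if the plate is lifted or shoved (its centre moves more than 12 mm) (distance of plate from where it was at the start of the episode above 0.012 m).
It fails at once if a tin on the plate is lifted, shoved more than 20 mm or tipped (distance of any of tin_1, tin_2, tin_3, tin_4 from where it was at the start of the episode above 0.02 m or angle between any of tin_1, tin_2, tin_3, tin_4's own z axis and vertical above 0.3 rad).
It fails at once if another thing on the bench is moved more than 30 mm (distance of any of spatula, oil_jar, cup from where it was at the start of the episode above 0.03 m).
It also fails if it takes over 64 s, if anything falls off the work surface, if the arm or the gripper's body presses on something with over 40 N, if the wrist force passes 120 N, or if a joint passes its speed limit or range.

## Working session

There is one attempt and no reset: what is moved stays moved. The work goes in short steps, Python scripts to look and compute and a shell command to move; the robot and the scene stay as the last step left them, time stands still between calls to the robot, and variables do not carry over. Pictures are saved under pics/ and viewed, and the job is handed in when it is done.

```bash
mkdir -p pics; cat > h.py <<'E'
import numpy as np, cv2
from scipy.spatial.transform import Rotation as R
from plant import readout, eyes, manip, look_for, place_of
def model(n):
    m=eyes.camera_model(n)
    if n=="wrist":
        s=readout.state(); T=np.eye(4); T[:3,:3]=R.from_rotvec(s["tcp_rot"]).as_matrix(); T[:3,3]=s["ee_pos"]
        T=T@np.array(m["T_tool_cam"]); return m,T
    T=np.eye(4); o=np.array(m["orientation"]); 
    T[:3,:3]=R.from_rotvec(o).as_matrix() if o.shape==(3,) else o
    T[:3,3]=m["xyz"]; return m,T
def ray(mT,u,v,z):
    m,T=mT
    d=T[:3,:3]@np.array([(u-m["cx"])/m["fx"],-(v-m["cy"])/m["fy"],-1]); o=T[:3,3]
    return o+d*(z-o[2])/d[2]
def proj(mT,p):
    m,T=mT
    c=T[:3,:3].T@(np.array(p)-T[:3,3]); return np.array([m["cx"]+m["fx"]*c[0]/-c[2], m["cy"]-m["fy"]*c[1]/-c[2]])
E
python3 - <<'E'
from h import *
s=readout.state(); print(s); print(manip.tcp_to_grasp)
for n in ("scene","top"):
    print(eyes.camera_model(n)); f=eyes.grab_frame(n); cv2.imwrite(f"pics/{n}0.png",f[:,:,::-1])
mt=model("top")
for t,z in [("plate",.06),("corner_near_left",.07),("corner_near_right",.07),("corner_far_left",.07),("corner_far_right",.07),("paddle_near_left",.072),("paddle_far_left",.072),("paddle_near_right",.072),("paddle_far_right",.072),("cup",0),("oil_jar",0)]:
    for d in place_of("top",t)[:2]:
        u,v=d["centre"][0]*512,d["centre"][1]*384
        print(t,round(d["confidence"],2),round(u),round(v),ray(mt,u,v,z).round(4))
E
```

```text
{'t': 0.0, 'joint_positions': array([-1.31320763e+00,  3.26948888e-01, -1.93611409e-01,  1.05200175e+00,
       -4.82800641e-06,  1.43662382e+00]), 'qvel': array([ 4.27485067e-04, -5.30462579e-04,  6.95363748e-04, -2.03209412e-04,
        4.76861566e-05, -1.04167645e-03]), 'joint_torque': array([ 1.29155142e-03, -4.43396688e+01,  2.62438595e+01,  1.53443991e-02,
       -6.43170551e-05, -2.17459211e-05]), 'ee_pos': array([ 0.20985443, -0.50768426,  0.19918872]), 'tcp_rot': array([ 2.00712584,  0.40008978, -2.00735853]), 'force': array([ 0.13322635,  0.25783533, -0.02104733]), 'wrist_torque': array([-0.00707171,  0.02785207,  0.04202662]), 'opening': 0.08564551682929716}
0.0187
{'fx': 452.74357248560585, 'fy': 452.74357248560585, 'cx': 258.9048290630422, 'cy': 195.16227874862176, 'xyz': array([1.09637397, 0.54955413, 1.06636425]), 'orientation': array([0.32782755, 0.75972543, 2.24127998])}
{'fx': 412.4413430275864, 'fy': 412.4413430275864, 'cx': 249.37910065041518, 'cy': 188.82908566577856, 'xyz': array([0.44779062, 0.00977142, 1.24042307]), 'orientation': array([ 0.06750901, -0.06938389, -1.56584801])}
plate 0.98 267 188 [ 0.5541 -0.0421  0.06  ]
corner_near_left 0.73 233 212 [0.4845 0.0541 0.07  ]
corner_near_right 0.67 291 222 [ 0.4555 -0.1099  0.07  ]
corner_far_left 0.78 240 153 [0.6521 0.0345 0.07  ]
corner_far_right 0.93 300 162 [ 0.6284 -0.1348  0.07  ]
paddle_near_left 0.68 209 210 [0.4893 0.1232 0.072 ]
paddle_far_left 0.46 217 152 [0.6552 0.1009 0.072 ]
paddle_near_right 0.67 313 225 [ 0.4493 -0.1702  0.072 ]
paddle_far_right 0.53 323 166 [ 0.6177 -0.203   0.072 ]
cup 0.81 138 177 [0.592  0.3471 0.    ]
oil_jar 0.9 374 220 [ 0.4638 -0.3646  0.    ]
oil_jar 0.46 279 175 [ 0.5992 -0.0819  0.    ]
```

```bash
python3 - <<'E'
from h import *
mt=model("top")
# fit pose
C=np.array([[-92,88],[-92,-88],[92,88],[92,-88]])/1e3
P=[-85,147],[85,147],[-85,-147],[85,-147]
A=np.vstack([[[0,0]],C,np.array(P)/1e3])
B=np.array([[.5541,-.0421],[.4845,.0541],[.4555,-.1099],[.6521,.0345],[.6284,-.1348],[.4893,.1232],[.6552,.1009],[.4493,-.1702],[.6177,-.203]])
a=A[:,0]+1j*A[:,1]; b=B[:,0]+1j*B[:,1]
th=np.angle(np.sum(np.conj(a-a.mean())*(b-b.mean()))); t=b.mean()-a.mean()*np.exp(1j*th)
print(np.degrees(th),t, np.abs(b-t-a*np.exp(1j*th)).round(4))
for n in("top","scene"):
    im=cv2.imread(f"pics/{n}0.png"); im=cv2.resize(im,None,fx=1.5,fy=1.5,interpolation=cv2.INTER_CUBIC) 
    M=model(n)
    for x,y,z in [(-115,115,70),(115,115,70),(115,-115,70),(-115,-115,70)]+[(c[0]*1e3,c[1]*1e3,70) for c in C]+[(p[0],p[1],72) for p in P]:
        w=t+(x+1j*y)/1e3*np.exp(1j*th); q=proj(M,[w.real,w.imag,z/1e3])*1.5
        cv2.circle(im,tuple(int(k) for k in q),2,(0,255,0),-1)
    cv2.imwrite(f"pics/{n}0o.png",im)
E
```

```text
-7.983938463860134 (0.554011111111111-0.03858888888888889j) [0.0035 0.0118 0.0057 0.0054 0.0058 0.0045 0.0067 0.0022 0.007 ]
```

View pics/top0o.png

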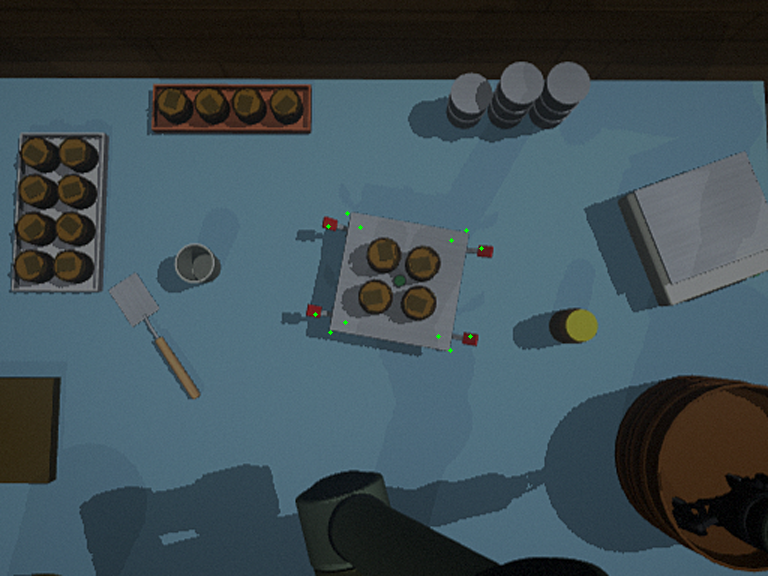

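View pics/scene0o.png

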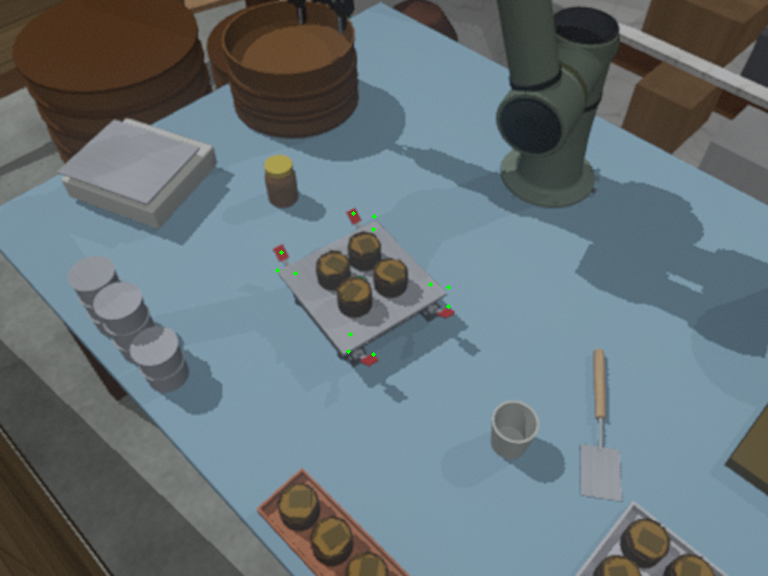

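The plate is at about (0.554, -0.039) with yaw -8°, and the overlay lands on its corners. The gripper starts over or in the tub, so I'll raise it first. I'll also refine the plate outline.

```bash
python3 - <<'E'
from h import *
im=cv2.imread("pics/top0.png"); M=model("top")
hsv=cv2.cvtColor(im,cv2.COLOR_BGR2HSV)
roi=np.zeros(im.shape[:2],np.uint8); roi[135:242,205:325]=1
m=((hsv[...,1]<45)&(hsv[...,2]>80)).astype(np.uint8)*roi
m=cv2.morphologyEx(m,cv2.MORPH_OPEN,np.ones((3,3)))
cs=cv2.findContours(m,0,2)[0]; c=max(cs,key=cv2.contourArea)
pts=c[:,0].astype(float)
w=np.array([ray(M,u+.0,v+.0,.07)[:2] for u,v in pts])*1000
r=cv2.minAreaRect(w.astype(np.float32)); print(r)
print(cv2.boxPoints(r).round(1))
s=readout.state(); print(R.from_rotvec(s["tcp_rot"]).as_matrix().round(3))
E
python3 -m pendant '[[-50,0,0,0,0,0,0],[-100,0,0,0,0,0,0],[-150,0,0,0,0,0,0],[-190,0,0,0,0,0,0],[-200,0,0,0,0,0,0]]'
```

```text
((555.63818359375, -39.00862121582031), (228.54275512695312, 229.09820556640625), 80.05216979980469)
[[ 423.1 -131.8]
 [ 648.7 -171.4]
 [ 688.2   53.8]
 [ 462.6   93.3]]
[[-0.     0.382 -0.924]
 [-0.    -0.924 -0.382]
 [-1.    -0.     0.   ]]
t: 1.27
ee_pos: [0.2103, -0.5093, 0.4029]
tcp_rot: [2.005, 0.393, -2.004]
force: [0.1, -0.1, -0.7]
opening: 0.0
```

```bash
cat >> h.py <<'E'
TH=np.radians(-9.95); PC=np.array([.5556,-.0390])
def W(x,y):
    c,s=np.cos(TH),np.sin(TH); return PC+np.array([c*x-s*y,s*x+c*y])/1e3
TG={f"{k}_{a}_{b}":W((-1 if a=='near' else 1)*X,(1 if b=='left' else -1)*Y) for k,X,Y in (("c",92,88),("p",85,150)) for a in("near","far") for b in("left","right")}
def shift(xyz):
    s=readout.state(); Rm=R.from_rotvec(s["tcp_rot"]).as_matrix()
    Y=np.degrees(np.arctan2(Rm[1,1],Rm[0,1]))
    # rotation needed in tool frame for tool x down, tool y at TH
    y=np.array([np.cos(TH),np.sin(TH),0]); x=np.array([0,0,-1.]); D=np.column_stack([x,y,np.cross(x,y)])
    print("pos",s["ee_pos"].round(4),"t",round(s["t"],2),"F",s["force"].round(2),"shift",(Rm.T@(np.array(xyz)-s["ee_pos"])*1e3).round(1),"turn",np.degrees(R.from_matrix(Rm.T@D).as_rotvec()).round(1))
E
python3 - <<'E'
from h import *
for k,v in TG.items(): print(k,v.round(4))
shift([*TG["c_near_right"],.22])
E
```

```text
c_near_left [0.4802 0.0636]
c_near_right [ 0.4498 -0.1098]
c_far_left [0.6614 0.0318]
c_far_right [ 0.631  -0.1416]
p_near_left [0.4978 0.1234]
p_near_right [ 0.446  -0.1721]
p_far_left [0.6652 0.0941]
p_far_right [ 0.6134 -0.2014]
pos [ 0.2103 -0.5093  0.4029] t 1.27 F [ 0.1  -0.1  -0.68] shift [ 181.3 -278.7 -374. ] turn [-57.6   0.2  -0.2]
```

```bash
python3 -m pendant '[[0,-35,-45,-10,0,0,0],[0,-70,-92,-20,0,0,0],[0,-105,-140,-30,0,0,0],[30,-140,-187,-40,0,0,0],[60,-175,-234,-50,0,0,0]]'
python3 - <<'E'
from h import *
shift([*TG["c_near_right"],.20])
E
```

```text
t: 1.9
ee_pos: [0.3573, -0.2618, 0.3434]
tcp_rot: [1.425, 1.047, -1.428]
force: [0.5, -0.8, -0.1]
opening: 0.0004
pos [ 0.3573 -0.2618  0.3434] t 1.9 F [ 0.52 -0.82 -0.05] shift [ 142.8   43.  -173.1] turn [-7.3  0.2 -0.1]
```

```bash
python3 -m pendant '[[40,11,-45,-7,0,0,0],[80,22,-90,-7,0,0,0],[115,33,-135,-7,0,0,0],[143,43,-173,-7,0,0,0],[143,43,-173,-7,0,0,0]]'
python3 - <<'E'
from h import *
M=model("wrist"); f=eyes.grab_frame("wrist")[:,:,::-1].copy()
cv2.imwrite("pics/w1raw.png",f)
for k,v in TG.items():
    q=proj(M,[*v,.07]); cv2.circle(f,tuple(int(a) for a in q),2,(0,255,0),-1)
for x,y in((-115,115),(115,115),(115,-115),(-115,-115)):
    q=proj(M,[*W(x,y),.07]); cv2.circle(f,tuple(int(a) for a in q),2,(0,0,255),-1); print(q)
cv2.imwrite("pics/w1.png",f)
shift([*TG["c_near_right"],.09])
E
```

```text
t: 2.52
ee_pos: [0.4481, -0.1069, 0.1966]
tcp_rot: [1.333, 1.123, -1.341]
force: [-0.6, -0.8, 0.2]
opening: -0.0004
[229.57514219 -49.35779708]
[496.19361613 -50.22134087]
[443.43936865 201.29351874]
[235.09083686 201.30955586]
pos [ 0.4485 -0.1085  0.198 ] t 2.58 F [ 0.66 -0.84 -0.14] shift [108.    1.6   0.6] turn [-0.1  0.2  0.1]
```

View pics/w1.png

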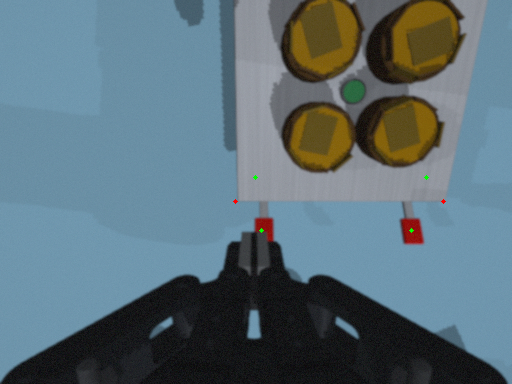

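The wrist view confirms the pose. The predicted plate corner (235,201) and the paddle dots at (262,230) and (411,230) lie on the real ones. Next I'll descend on the near right corner.

```bash
python3 -m pendant '[[55,1.5,0.5,0,0,0,0],[108,1.5,0.5,0,0,0,0],[118,1.5,0.5,0,0,0,0],[122,1.5,0.5,0,0,0,0],[122,1.5,0.5,0,0,0,0]]'
python3 - <<'E'
from h import *
shift([*TG["c_near_right"],.066])
E
```

```text
t: 3.2
ee_pos: [0.4511, -0.1106, 0.0777]
tcp_rot: [1.335, 1.117, -1.34]
force: [0.4, 0.5, 0.7]
opening: 0.0001
pos [ 0.4511 -0.1106  0.0777] t 3.2 F [0.45 0.52 0.71] shift [11.7 -1.4 -0.6] turn [-0.2  0.3 -0.1]
```

```bash
python3 -m pendant '[[4,-1,0,0,0,0,0],[7,-1,0,0,0,0,0],[9,-1,0,0,0,0,0],[11,-1,0,0,0,0,0],[11,-1,0,0,0,0,0]]'
```

```text
t: 3.82
ee_pos: [0.4499, -0.1104, 0.0665]
tcp_rot: [1.335, 1.117, -1.34]
force: [0.3, 0.1, 0.2]
opening: 0.0002
```

```bash
python3 -m pendant '[[1,0,0,0,0,0,0],[2,0,0,0,0,0,0],[2,0,0,0,0,0,0]]'; python3 -m pendant '[[1,0,0,0,0,0,0],[2,0,0,0,0,0,0],[2,0,0,0,0,0,0]]'
```

```text
t: 4.2
ee_pos: [0.4498, -0.1104, 0.0644]
tcp_rot: [1.335, 1.117, -1.34]
force: [-0.7, 0.6, -1.2]
opening: 0.0002
t: 4.58
ee_pos: [0.4497, -0.1103, 0.0623]
tcp_rot: [1.335, 1.117, -1.34]
force: [-0.7, 0.6, 0.3]
opening: -0.0004
```

```bash
python3 - <<'E'
from h import *
for n in("wrist","scene"):
    f=eyes.grab_frame(n)[:,:,::-1].copy()
    if n=="scene": f=cv2.resize(f[120:260,150:330],None,fx=4,fy=4,interpolation=cv2.INTER_CUBIC)
    cv2.imwrite(f"pics/{n}2.png",f)
for i in range(4):
    s=readout.state(); print(s["force"],s["wrist_torque"],s["ee_pos"],s["t"],s["joint_torque"]); eyes.grab_frame("top")
E
```

```text
[ 0.13833683  0.70591611 -0.61927243] [ 0.01275142 -0.00776882 -0.00651146] [ 0.44980812 -0.11036553  0.06239082] 4.675 [-9.47602857e-04 -3.80770898e+01  2.04094326e+01 -9.73993476e-03
 -1.37852010e-02  2.42924699e-06]
[-0.12116256 -0.26101291 -0.24651891] [-0.018264   -0.0171201   0.04002619] [ 0.44981742 -0.1103732   0.06241487] 4.725 [ 4.13769239e-04 -3.80828798e+01  2.04167908e+01 -8.53929261e-03
 -1.37130625e-02  3.63442098e-05]
[0.40811766 0.31136318 0.20700141] [ 0.03875519 -0.02795708  0.03830435] [ 0.44981278 -0.11035073  0.06242386] 4.775 [-1.23019141e-03 -3.80890274e+01  2.04238987e+01 -8.80298991e-03
 -1.36665822e-02 -5.71850023e-06]
[ 1.03236989 -0.11689208  0.21860279] [ 0.01272254  0.05659543 -0.09056531] [ 0.44983825 -0.1103962   0.06242369] 4.825 [ 1.16654242e-03 -3.80949712e+01  2.04293185e+01 -9.11226380e-03
 -1.36891549e-02  8.75946995e-06]
```

View pics/wrist2.png

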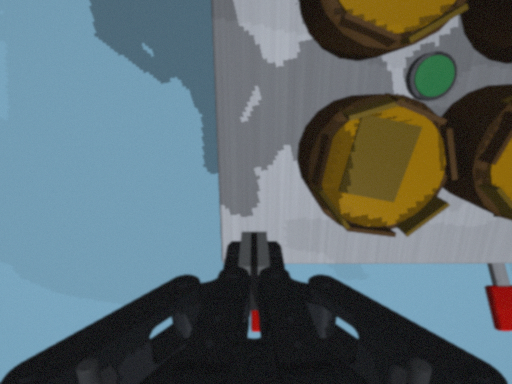

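View pics/scene2.png

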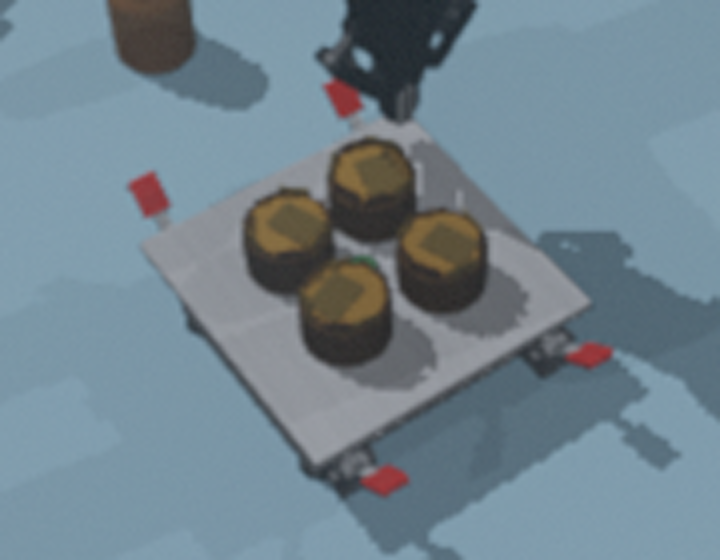

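```bash
python3 - <<'E'
from h import *
s=readout.state()
M=model("wrist");print("wrist tcp",proj(M,s["ee_pos"]))
for z in(.06,.065,.07): print(z,"corner pt",proj(M,[*TG["c_near_right"],z]),"edge corner",proj(M,[*W(-115,-115),z]))
M=model("scene")
f=lambda p:(proj(M,p)-[150,120])*4
print("scene tcp",f(s["ee_pos"]),f(s["ee_pos"]+[0,0,.01]),"corner",f([*W(-115,-115),.07]),f([*W(-115,-115),.06]))
for a,b in((115,-115),(115,115),(-115,115)): print(f([*W(a,b),.07]))
E
```

```text
wrist tcp [253.39583593 223.42021383]
0.06 corner pt [253.1877966 221.1025048] edge corner [220.10999164 257.17756725]
0.065 corner pt [253.18333219 224.205506  ] edge corner [219.29543922 261.03338832]
0.07 corner pt [253.17863343 227.47138988] edge corner [218.43997802 265.08285796]
scene tcp [399.13381143 140.99947789] [398.99174208 131.88717057] corner [403.94326122 100.20493373] [404.05454711 109.34556029]
[140.37186631 236.11821448]
[318.96382238 457.77851566]
[594.44628473 295.09648944]
```

No contact at an indicated 0.062. Both images put the real fingertips higher than the reported TCP (wrist tip row 233 against 223 predicted), so I'll keep lowering in small steps until the force shows contact.

```bash
for i in 1 2 3; do :; done; python3 -m pendant '[[1,0,0,0,0,0,0],[2,0,0,0,0,0,0],[3,0,0,0,0,0,0],[3,0,0,0,0,0,0]]'
```

```text
t: 5.38
ee_pos: [0.4497, -0.1104, 0.0593]
tcp_rot: [1.335, 1.117, -1.34]
force: [1.3, -0.2, -0.3]
opening: -0.0002
```

```bash
python3 -m pendant '[[1,0,0,0,0,0,0],[2,0,0,0,0,0,0],[3,0,0,0,0,0,0],[3,0,0,0,0,0,0]]'
```

```text
t: 5.88
ee_pos: [0.4496, -0.1103, 0.0562]
tcp_rot: [1.335, 1.118, -1.34]
force: [0.1, -0.2, -0.2]
opening: 0.0
```

```bash
python3 - <<'E'
from h import *
fs=[]
for n in("wrist","scene"):
    f=eyes.grab_frame(n)[:,:,::-1].copy()
    f=cv2.resize(f[120:190,210:280],None,fx=8,fy=8,interpolation=cv2.INTER_CUBIC) if n=="scene" else cv2.resize(f[180:300,190:320],None,fx=4,fy=4,interpolation=cv2.INTER_CUBIC)
    fs.append(cv2.resize(f,(390,480)))
cv2.imwrite("pics/m3.png",np.hstack(fs)); print(readout.state()["joint_torque"].round(2))
E
```

```text
[ 0.000e+00 -3.825e+01  2.010e+01 -1.000e-02 -1.000e-02  0.000e+00]
```

View pics/m3.png

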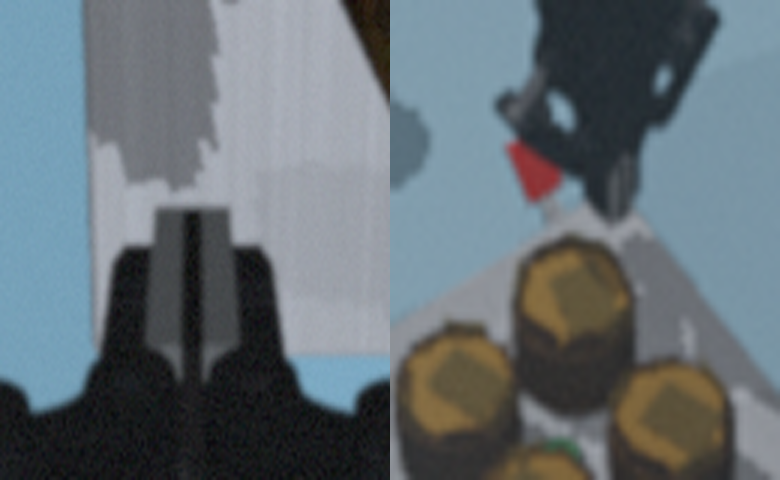

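The finger's shadow on the plate hasn't met the fingertip yet (shadow at row ~227, tip at row ~232), so there's a gap of a few mm. Continuing down.

```bash
python3 -m pendant '[[1,0,0,0,0,0,0],[2,0,0,0,0,0,0],[2,0,0,0,0,0,0]]'
```

```text
t: 6.35
ee_pos: [0.4497, -0.1103, 0.0542]
tcp_rot: [1.335, 1.118, -1.34]
force: [-0.1, -0.3, 1.4]
opening: -0.0001
```

```bash
python3 -m pendant '[[1,0,0,0,0,0,0],[2,0,0,0,0,0,0],[2,0,0,0,0,0,0]]'
```

```text
t: 6.72
ee_pos: [0.4495, -0.1103, 0.0521]
tcp_rot: [1.335, 1.118, -1.341]
force: [0.6, 0.3, 0.1]
opening: 0.0003
```

```bash
python3 -m pendant '[[1,0,0,0,0,0,0],[2,0,0,0,0,0,0],[2,0,0,0,0,0,0]]'
```

```text
t: 7.1
ee_pos: [0.4494, -0.1103, 0.05]
tcp_rot: [1.335, 1.118, -1.341]
force: [0.9, -0.2, -0.3]
opening: 0.0002
```

```bash
python3 - <<'E'
from h import *
fs=[]
for n in("wrist","scene"):
    f=eyes.grab_frame(n)[:,:,::-1].copy()
    f=cv2.resize(f[120:190,210:280],None,fx=8,fy=8,interpolation=cv2.INTER_CUBIC) if n=="scene" else cv2.resize(f[180:300,190:320],None,fx=4,fy=4,interpolation=cv2.INTER_CUBIC)
    fs.append(cv2.resize(f,(390,480)))
cv2.imwrite("pics/m4.png",np.hstack(fs)); s=readout.state();print(s["joint_torque"].round(2),s["force"])
E
```

```text
[-0.000e+00 -3.843e+01  1.979e+01 -0.000e+00 -1.000e-02  0.000e+00] [ 1.09337635  0.66597403 -1.51149551]
```

View pics/m4.png

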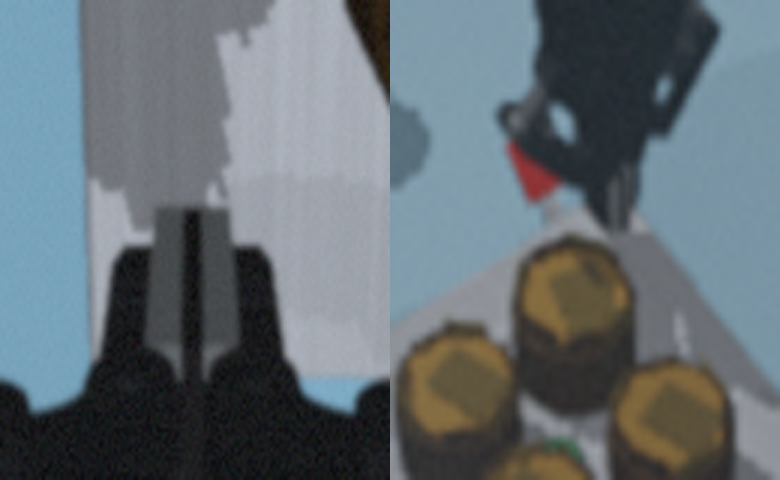

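```bash
python3 -m pendant '[[1,0,0,0,0,0,0],[2,0,0,0,0,0,0],[2,0,0,0,0,0,0]]'
```

```text
t: 7.58
ee_pos: [0.4494, -0.1103, 0.048]
tcp_rot: [1.335, 1.118, -1.341]
force: [0.6, -0.2, 1.2]
opening: 0.0002
```

```bash
python3 -m pendant '[[1,0,0,0,0,0,0],[2,0,0,0,0,0,0],[2,0,0,0,0,0,0]]'
```

```text
t: 7.95
ee_pos: [0.4493, -0.1103, 0.0459]
tcp_rot: [1.335, 1.118, -1.341]
force: [-0.1, -0.3, -0.1]
opening: -0.0002
```

```bash
python3 -m pendant '[[1,0,0,0,0,0,0],[2,0,0,0,0,0,0],[2,0,0,0,0,0,0]]'
```

```text
t: 8.32
ee_pos: [0.4493, -0.1102, 0.0438]
tcp_rot: [1.335, 1.118, -1.341]
force: [-1.0, 0.2, -0.4]
opening: 0.0001
```

```bash
python3 - <<'E'
from h import *
fs=[]
for n in("wrist","scene"):
    f=eyes.grab_frame(n)[:,:,::-1].copy()
    f=cv2.resize(f[120:190,210:280],None,fx=8,fy=8,interpolation=cv2.INTER_CUBIC) if n=="scene" else cv2.resize(f[180:300,190:320],None,fx=4,fy=4,interpolation=cv2.INTER_CUBIC)
    fs.append(cv2.resize(f,(390,480)))
cv2.imwrite("pics/m5.png",np.hstack(fs)); s=readout.state();print(s["joint_torque"].round(2),s["force"])
E
```

```text
[-0.000e+00 -3.862e+01  1.947e+01 -0.000e+00 -1.000e-02 -0.000e+00] [-0.51315012  0.14697774 -0.70642517]
```

View pics/m5.png

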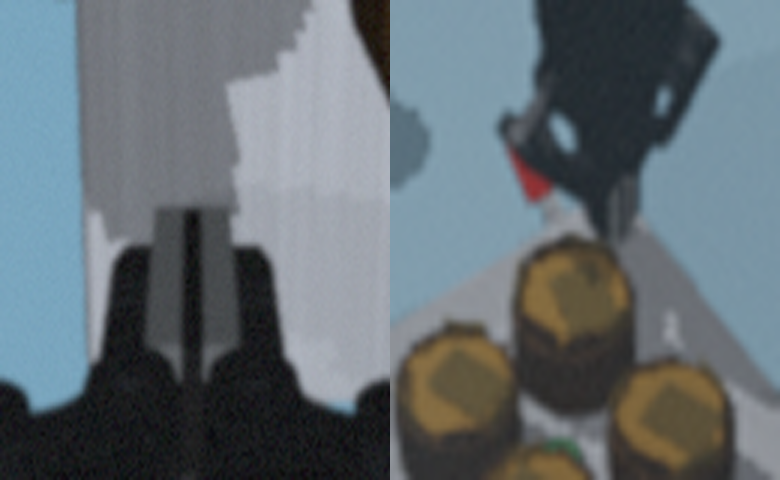

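```bash
python3 - <<'E'
from h import *
s=readout.state(); print(eyes.camera_model("wrist"))
M=model("wrist")
for d in range(0,45,5): print(d,proj(M,s["ee_pos"]+[0,0,d/1e3]), proj(M,[*TG["c_near_right"],.07-d/1e3]))
s=readout.state(); print(s["joint_positions"])
E
```

```text
{'fx': 287.89688091305374, 'fy': 287.89688091305374, 'cx': 253.6453736856281, 'cy': 191.52310149655773, 'T_tool_cam': array([[-5.59032474e-04,  2.99500398e-01, -9.54096012e-01,
        -1.73961400e-01],
       [ 9.99999685e-01,  7.05154836e-04, -3.64573523e-04,
         1.09580818e-04],
       [ 5.63595501e-04, -9.54095915e-01, -2.99500698e-01,
        -7.65442079e-02],
       [ 0.00000000e+00,  0.00000000e+00,  0.00000000e+00,
         1.00000000e+00]])}
0 [253.39589843 223.42034947] [253.94900356 241.27349099]
5 [253.38842173 226.61774117] [253.94154025 237.27724731]
10 [253.38054785 229.98498297] [253.93448712 233.50063192]
15 [253.37224429 233.53597818] [253.92781125 229.92602332]
20 [253.36347488 237.28619012] [253.92148316 226.53763602]
25 [253.3541993  241.25286718] [253.91547637 223.32128749]
30 [253.34437241 245.45530815] [253.90976701 220.26419971]
35 [253.33394356 249.91517615] [253.90433353 217.35482954]
40 [253.32285569 254.65687218] [253.8991564  214.58272303]
[-0.39735055  0.34689658 -0.62462592  0.59904571 -0.00417768  1.35007025]
```

```bash
python3 -m pendant '[[1,0,0,0,0,0,0],[2,0,0,0,0,0,0],[2,0,0,0,0,0,0]]'
```

```text
t: 8.8
ee_pos: [0.4492, -0.1102, 0.0418]
tcp_rot: [1.334, 1.118, -1.341]
force: [0.1, -0.3, 0.2]
opening: -0.0003
```

```bash
python3 - <<'E'
from h import *
f=eyes.grab_frame("scene")[:,:,::-1].copy(); cv2.imwrite("pics/s6.png",cv2.resize(f[60:200,170:320],None,fx=5,fy=4,interpolation=cv2.INTER_CUBIC))
f=eyes.grab_frame("wrist")[:,:,::-1].copy(); cv2.imwrite("pics/w6.png",f)
f=eyes.grab_frame("top")[:,:,::-1].copy(); cv2.imwrite("pics/t6.png",cv2.resize(f[130:270,190:350],None,fx=5,fy=4,interpolation=cv2.INTER_CUBIC))
E
```

```text
(no output)
```

View pics/s6.png

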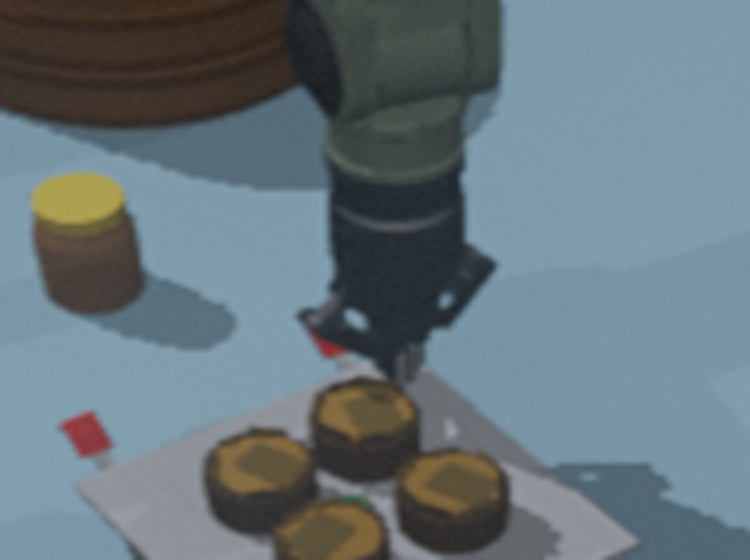

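View pics/w6.png

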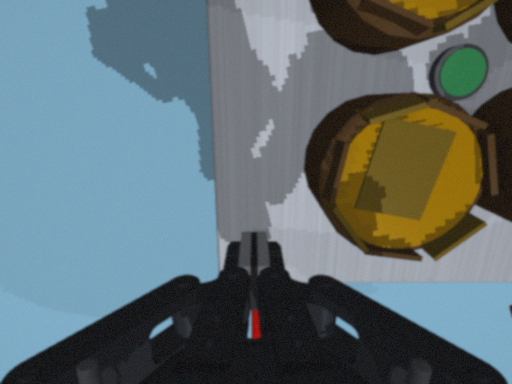

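View pics/t6.png

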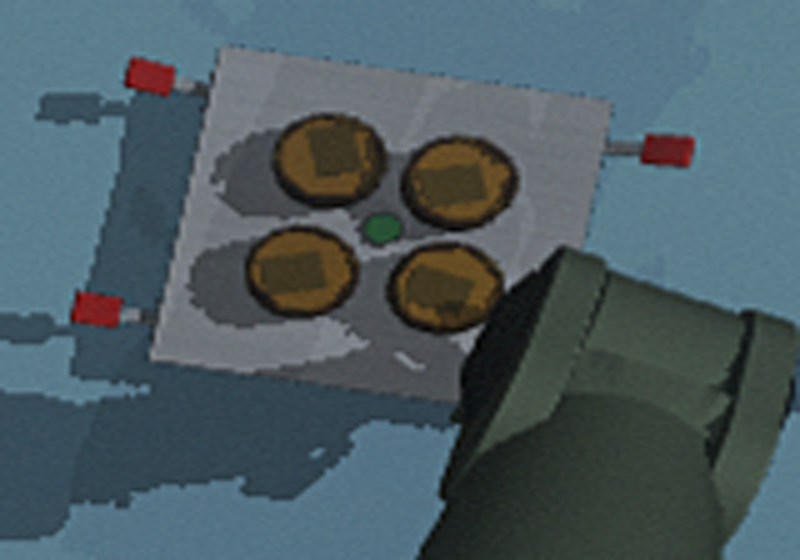

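```bash
python3 - <<'E'
from h import *
s=readout.state(); M=model("wrist")
for z in (.05,.055,.06,.065,.07): print(z,proj(M,[*W(-115,-115),z]).round(1),proj(M,[*W(115,-115),z]).round(1))
Rm=R.from_rotvec(s["tcp_rot"]).as_matrix()
for d in (0,5,10,15,20,25,30): print(d,[proj(M,s["ee_pos"]+Rm@np.array([-d,y,z])/1e3).round(0).tolist() for y,z in((-8,-11),(8,-11),(-8,11),(0,0))])
E
```

```text
0.05 [219.1 265.6] [569.6 264.5]
0.055 [218.2 269.8] [577.7 268.8]
0.06 [217.2 274.4] [586.3 273.3]
0.065 [216.2 279.1] [595.4 278. ]
0.07 [215.2 284.1] [605. 283.]
0 [[241.0, 208.0], [266.0, 208.0], [241.0, 239.0], [253.0, 223.0]]
5 [[241.0, 211.0], [266.0, 211.0], [241.0, 242.0], [253.0, 227.0]]
10 [[240.0, 213.0], [266.0, 213.0], [241.0, 246.0], [253.0, 230.0]]
15 [[240.0, 217.0], [267.0, 217.0], [240.0, 250.0], [253.0, 233.0]]
20 [[240.0, 220.0], [267.0, 220.0], [240.0, 254.0], [253.0, 237.0]]
25 [[239.0, 223.0], [268.0, 223.0], [240.0, 258.0], [253.0, 241.0]]
30 [[239.0, 227.0], [268.0, 227.0], [239.0, 263.0], [253.0, 245.0]]
```

The fingertips sit about 30 mm behind the reported TCP, since the plate shows at z=0.07 in both cameras. That puts the gripper body close to the tin tops. I'll back off and lean the tool outward 20° for clearance, then press.

```bash
cat >> h.py <<'E'
def goto(x,y,z,tilt):
    """tool shift/turn to put TCP at plate (x,y) mm, world z mm, tilt deg (+: top leans right)"""
    s=readout.state(); Rm=R.from_rotvec(s["tcp_rot"]).as_matrix()
    yv=np.array([np.cos(TH),np.sin(TH),0]); xv=np.array([0,0,-1.]); D=np.column_stack([xv,yv,np.cross(xv,yv)])@R.from_rotvec([0,np.radians(tilt),0]).as_matrix()
    p=np.array([*W(x,y),z/1e3])
    dp=s["ee_pos"]-np.array([*PC,0]); c,sn=np.cos(TH),np.sin(TH)
    print("t",round(s["t"],2),"plate xy",round((c*dp[0]+sn*dp[1])*1e3,1),round((-sn*dp[0]+c*dp[1])*1e3,1),"z",round(dp[2]*1e3,1),"F",s["force"].round(2),"shift",(Rm.T@(p-s["ee_pos"])*1e3).round(1),"turn",np.degrees(R.from_matrix(Rm.T@D).as_rotvec()).round(1))
    return s
E
python3 -m pendant '[[-20,0,0,0,0,0,0],[-30,0,0,0,0,0,0]]'
python3 -c "
from h import *
goto(-92,-65,60,20)"
```

```text
t: 9.2
ee_pos: [0.4498, -0.1104, 0.0726]
tcp_rot: [1.335, 1.117, -1.34]
force: [1.1, 0.2, -0.0]
opening: -0.0002
t 9.2 plate xy -91.8 -88.6 z 72.6 F [ 1.11  0.16 -0.04] shift [ 12.5  -0.2 -23.6] turn [-0.2 20.2 -0. ]
```

```bash
python3 -m pendant '[[5,0,-11,0,10,0,0],[12,0,-23.5,0,20,0,0],[12,0,-23.5,0,20,0,0]]'
python3 - <<'E'
from h import *
goto(-92,-65,46,20)
f=eyes.grab_frame("scene")[:,:,::-1].copy(); cv2.imwrite("pics/s7.png",cv2.resize(f[60:200,170:320],None,fx=5,fy=4,interpolation=cv2.INTER_CUBIC))
E
```

```text
t: 9.57
ee_pos: [0.4533, -0.089, 0.0594]
tcp_rot: [1.612, 1.346, -1.136]
force: [0.3, -0.4, 0.7]
opening: -0.0
t 9.57 plate xy -92.1 -67.0 z 59.4 F [ 0.32 -0.44  0.72] shift [13.3  0.1  2.7] turn [-0.4  0.3 -0. ]
```

View pics/s7.png

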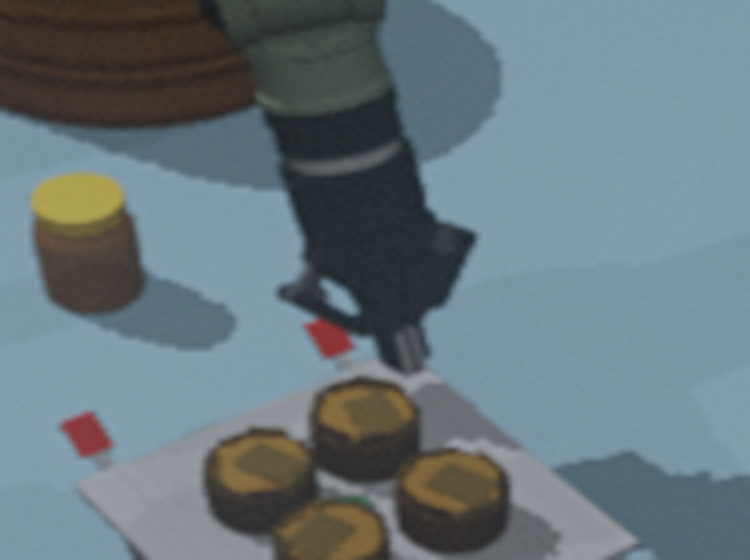

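```bash
python3 -m pendant '[[6,0,2,0,0,0,0],[10,0,3.5,0,0,0,0],[13,0,4.5,0,0,0,0],[13,0,4.5,0,0,0,0]]'; python3 -m pendant '[[2,0,0.7,0,0,0,0],[4,0,1.4,0,0,0,0],[4,0,1.4,0,0,0,0]]'
```

```text
t: 10.12
ee_pos: [0.4534, -0.0876, 0.046]
tcp_rot: [1.609, 1.347, -1.135]
force: [-0.1, -0.2, 0.4]
opening: 0.0001
t: 10.5
ee_pos: [0.4536, -0.0876, 0.0419]
tcp_rot: [1.61, 1.347, -1.135]
force: [-1.1, 0.9, 3.5]
opening: 0.0001
```

```bash
python3 -m pendant '[[1,0,0.4,0,0,0,0],[2,0,0.7,0,0,0,0],[2,0,0.7,0,0,0,0]]'; python3 -m pendant '[[1,0,0.4,0,0,0,0],[2,0,0.7,0,0,0,0],[2,0,0.7,0,0,0,0]]'
```

```text
t: 10.88
ee_pos: [0.4535, -0.0876, 0.0398]
tcp_rot: [1.61, 1.347, -1.135]
force: [-1.4, 0.2, 4.4]
opening: 0.0001
t: 11.25
ee_pos: [0.4535, -0.0877, 0.0377]
tcp_rot: [1.61, 1.347, -1.135]
force: [-1.9, -0.2, 5.5]
opening: -0.0002
```

```bash
python3 -m pendant '[[1,0,0.4,0,0,0,0],[1.5,0,0.5,0,0,0,0],[1.5,0,0.5,0,0,0,0]]'
```

```text
t: 11.62
ee_pos: [0.4535, -0.0877, 0.037]
tcp_rot: [1.61, 1.346, -1.135]
force: [-3.8, -0.9, 14.4]
opening: 0.0002
```

```bash
python3 - <<'E'
from h import *
a=cv2.imread("pics/s7.png")
f=eyes.grab_frame("scene")[:,:,::-1].copy(); b=cv2.resize(f[60:200,170:320],None,fx=5,fy=4,interpolation=cv2.INTER_CUBIC)
cv2.imwrite("pics/s8.png",b)
g=eyes.grab_frame("top")[:,:,::-1].copy()
for i in range(3): print(readout.state()["force"].round(2),readout.state()["ee_pos"].round(4)); eyes.grab_frame("top")
E
```

```text
[-4.13 -0.21 13.82] [ 0.4535 -0.0877  0.037 ]
[-3.92 -1.73 13.88] [ 0.4535 -0.0877  0.037 ]
[-4.55 -1.68 14.64] [ 0.4536 -0.0878  0.037 ]
```

View pics/s8.png

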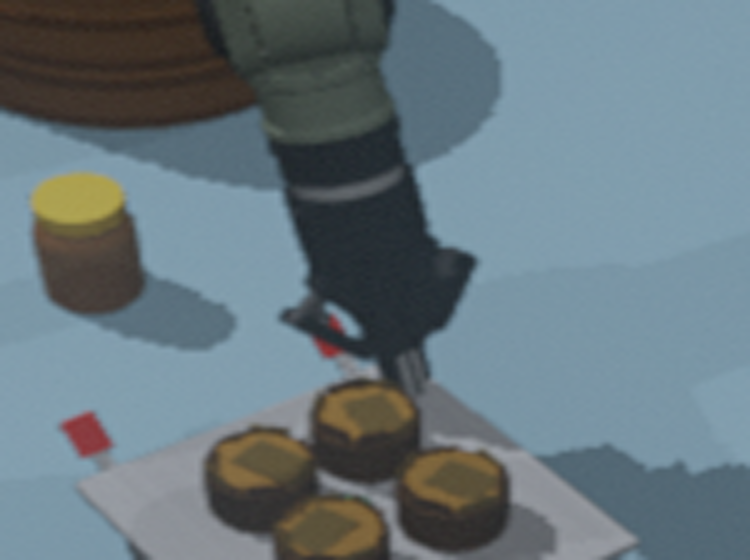

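The near right corner gives. It yields from about 3.5 N, travels about 5 mm, then hits its stop (14 N), with no hint of paddle contact. Lifting off and moving to that corner's lever.

```bash
python3 -m pendant '[[-20,0,-7,0,0,0,0],[-50,0,-18,0,0,0,0],[-50,0,-18,0,0,0,0]]'
python3 - <<'E'
from h import *
goto(-85,-139.5,90,10)
f=eyes.grab_frame("scene")[:,:,::-1].copy(); cv2.imwrite("pics/s9.png",cv2.resize(f[60:200,170:320],None,fx=5,fy=4,interpolation=cv2.INTER_CUBIC))
E
```

```text
t: 12.25
ee_pos: [0.4551, -0.0886, 0.0915]
tcp_rot: [1.61, 1.342, -1.133]
force: [0.5, -0.0, 0.2]
opening: -0.0004
t 12.25 plate xy -90.4 -66.2 z 91.5 F [ 0.54 -0.04  0.24] shift [-23.1   5.8  69.5] turn [-0.2 -9.6 -0.2]
```

View pics/s9.png

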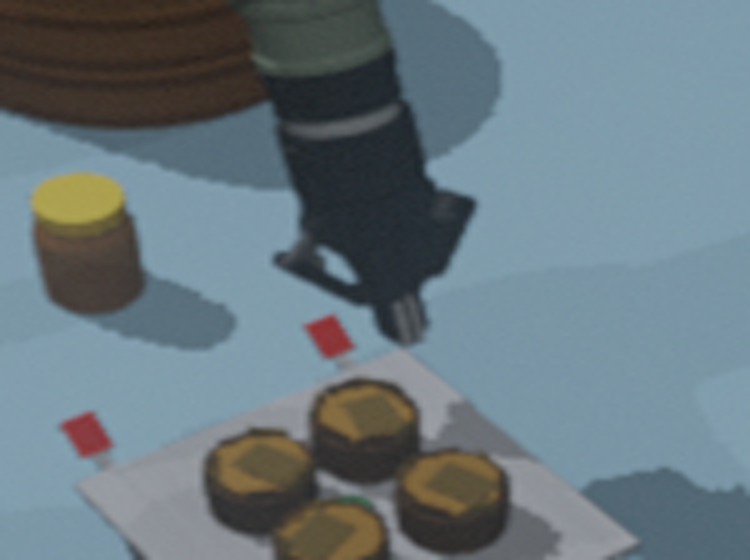

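The plate sprang back level, the tins haven't moved, and both right levers are up (red at (328,337) and (87,435)). Moving over the near right paddle.

```bash
python3 -m pendant '[[-10,3,35,0,-5,0,0],[-23,6,69.5,0,-9.5,0,0],[-23,6,69.5,0,-9.5,0,0]]'
python3 - <<'E'
from h import *
goto(-85,-139.5,54,10)
M=model("wrist"); f=eyes.grab_frame("wrist")[:,:,::-1].copy(); cv2.imwrite("pics/w10.png",f)
print(proj(M,[*W(-85,-147),.072]))
E
```

```text
t: 12.68
ee_pos: [0.4473, -0.1617, 0.088]
tcp_rot: [1.482, 1.236, -1.239]
force: [0.2, 0.0, 0.3]
opening: 0.0003
t 12.68 plate xy -85.5 -139.6 z 88.0 F [0.17 0.01 0.29] shift [33.5  0.5  5.9] turn [-0.3 -0.1 -0.1]
[254.12657134 228.24845753]
```

View pics/w10.png

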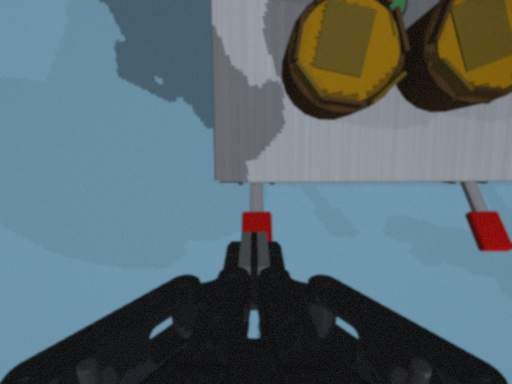

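The paddle (257,225) is directly under the fingertip. Pressing it down.

```bash
python3 -m pendant '[[17,0,3,0,0,0,0],[33,0,6,0,0,0,0],[40,0,7,0,0,0,0],[47,0,8,0,0,0,0],[53,0,9.4,0,0,0,0]]'; python3 -m pendant '[[4,0,0.7,0,0,0,0],[8,0,1.4,0,0,0,0]]'
```

```text
t: 13.35
ee_pos: [0.4473, -0.1607, 0.0343]
tcp_rot: [1.482, 1.237, -1.238]
force: [-1.1, -1.2, 6.1]
opening: -0.0
t: 13.6
ee_pos: [0.4481, -0.1615, 0.0267]
tcp_rot: [1.482, 1.235, -1.238]
force: [-0.4, -2.2, 6.0]
opening: 0.0001
```

```bash
python3 -m pendant '[[5,0,0.9,0,0,0,0],[10,0,1.8,0,0,0,0],[13,0,2.3,0,0,0,0],[13,0,2.3,0,0,0,0]]'
```

```text
t: 14.1
ee_pos: [0.4486, -0.162, 0.0137]
tcp_rot: [1.482, 1.234, -1.238]
force: [1.4, -0.3, 1.1]
opening: 0.0001
```

```bash
python3 -m pendant '[[1.5,0,0.3,0,0,0,0],[3,0,0.5,0,0,0,0],[3,0,0.5,0,0,0,0]]'; python3 -m pendant '[[1,0,0.2,0,0,0,0],[2,0,0.3,0,0,0,0],[2,0,0.3,0,0,0,0]]'
```

```text
t: 14.48
ee_pos: [0.4487, -0.1622, 0.0111]
tcp_rot: [1.481, 1.233, -1.238]
force: [-3.3, -1.5, 8.3]
opening: 0.0001
t: 14.85
ee_pos: [0.4489, -0.1623, 0.0107]
tcp_rot: [1.482, 1.232, -1.237]
force: [-4.9, -0.2, 20.8]
opening: 0.0001
```

```bash
python3 - <<'E'
from h import *
goto(-85,-139.5,10,10)
f=eyes.grab_frame("wrist")[:,:,::-1].copy(); cv2.imwrite("pics/w11.png",f)
f=eyes.grab_frame("scene")[:,:,::-1].copy(); cv2.imwrite("pics/s11.png",cv2.resize(f[60:200,170:320],None,fx=5,fy=4,interpolation=cv2.INTER_CUBIC))
E
```

```text
t 14.85 plate xy -83.8 -139.9 z 10.7 F [-4.88 -0.15 20.79] shift [ 0.8 -1.2 -0.2] turn [-0.3 -0.1 -0.3]
```

View pics/s11.png

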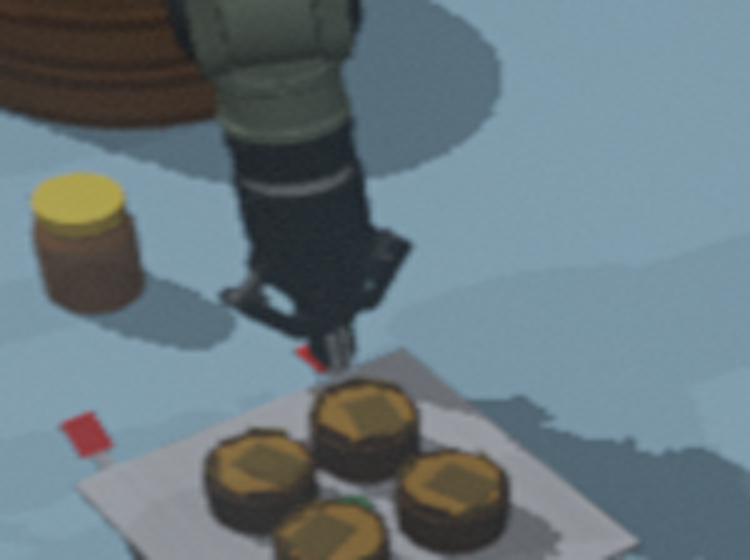

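View pics/w11.png

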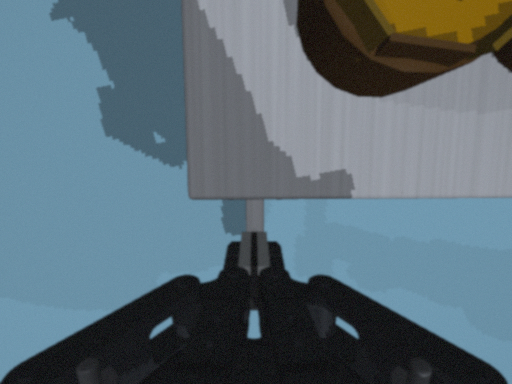

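A hard stop at z≈0.011, as predicted for flat, with 21 N. Lifting clear and checking.

```bash
python3 -m pendant '[[-20,0,-3.5,0,0,0,0],[-60,0,-10.5,0,0,0,0],[-85,0,-15,0,0,0,0],[-85,0,-15,0,0,0,0]]'
python3 - <<'E'
from h import *
goto(-92,-65,92,20)
f=eyes.grab_frame("scene")[:,:,::-1].copy(); cv2.imwrite("pics/s12.png",cv2.resize(f[60:200,170:320],None,fx=5,fy=4,interpolation=cv2.INTER_CUBIC))
E
```

```text
t: 15.45
ee_pos: [0.4496, -0.1626, 0.0983]
tcp_rot: [1.482, 1.229, -1.235]
force: [-0.0, -0.9, -0.7]
opening: 0.0002
t 15.45 plate xy -83.0 -140.0 z 98.3 F [-0.04 -0.87 -0.69] shift [ 19.2  -9.4 -72.7] turn [-0.2 10.  -0.5]
```

View pics/s12.png

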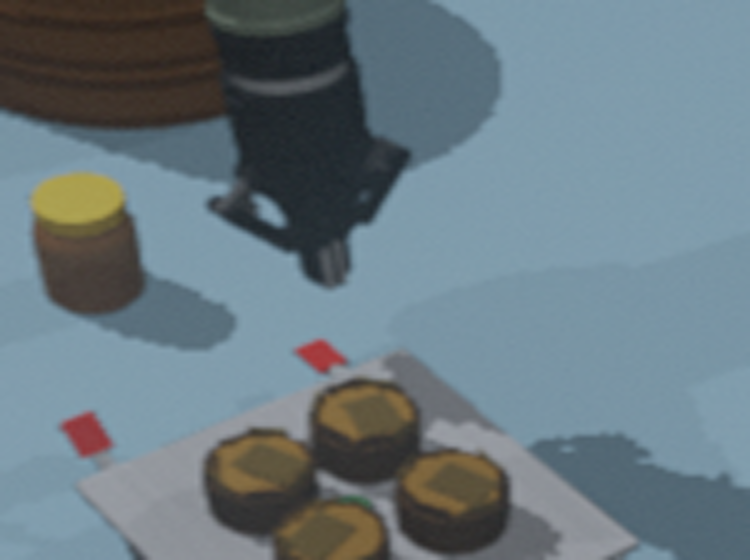

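The near right lever is now flat (red at (322,356), foreshortened) and the far right one is still up. Next I'll press the corner again.

```bash
python3 -m pendant '[[5,-5,-36,0,5,0,0],[19,-9.5,-72.5,0,10,0,0],[19,-9.5,-72.5,0,10,0,0]]'
python3 -c "
from h import *
goto(-92,-65,46,20)"
```

```text
t: 15.88
ee_pos: [0.4505, -0.085, 0.0889]
tcp_rot: [1.617, 1.351, -1.128]
force: [-0.5, -0.1, 0.6]
opening: 0.0001
t 15.88 plate xy -95.6 -63.5 z 88.9 F [-0.47 -0.14  0.6 ] shift [39.7  3.6 16.2] turn [-0.3 -0.2 -0.1]
```

```bash
python3 -m pendant '[[20,3.5,8,0,0,0,0],[33,3.5,13,0,0,0,0],[40,3.5,16,0,0,0,0],[40,3.5,16,0,0,0,0]]'; python3 -m pendant '[[2,0,0.7,0,0,0,0],[4,0,1.4,0,0,0,0],[4,0,1.4,0,0,0,0]]'
```

```text
t: 16.38
ee_pos: [0.4533, -0.0868, 0.0454]
tcp_rot: [1.617, 1.352, -1.129]
force: [0.1, 0.5, 0.2]
opening: -0.0001
t: 16.75
ee_pos: [0.4538, -0.0871, 0.042]
tcp_rot: [1.617, 1.35, -1.128]
force: [-0.2, -1.2, 6.5]
opening: -0.0001
```

```bash
python3 -m pendant '[[1,0,0.4,0,0,0,0],[1.5,0,0.5,0,0,0,0],[1.5,0,0.5,0,0,0,0]]'
```

```text
t: 17.12
ee_pos: [0.4539, -0.0872, 0.0416]
tcp_rot: [1.618, 1.35, -1.128]
force: [-3.8, -1.5, 11.9]
opening: 0.0003
```

Now firm: 12 N at z=0.0416, where before it gave to 0.037. A little more load and a hold.

```bash
python3 -m pendant '[[1,0,0.4,0,0,0,0],[1,0,0.4,0,0,0,0],[1,0,0.4,0,0,0,0]]'; python3 -m pendant '[[-20,0,-7,0,0,0,0],[-60,0,-22,0,0,0,0],[-110,0,-40,0,0,0,0],[-150,0,-55,0,0,0,0],[-150,0,-55,0,0,0,0]]'
python3 - <<'E'
from h import *
goto(-92,-65,180,20)
a=eyes.grab_frame("scene")[:,:,::-1]; b=eyes.grab_frame("top")[:,:,::-1]
cv2.imwrite("pics/f.png",np.hstack([cv2.resize(a[60:260,130:330],(400,400)),cv2.resize(b[130:250,190:350],(400,400))]))
E
```

```text
t: 17.5
ee_pos: [0.4539, -0.0872, 0.0417]
tcp_rot: [1.618, 1.349, -1.128]
force: [-3.6, -0.6, 10.5]
opening: 0.0001
t: 18.12
ee_pos: [0.4557, -0.0885, 0.2046]
tcp_rot: [1.618, 1.342, -1.124]
force: [1.1, 0.2, -1.7]
opening: 0.0004
t 18.12 plate xy -89.8 -66.1 z 204.6 F [ 1.09  0.18 -1.67] shift [23.5 -2.4  7.4] turn [-0.2 -0.  -0.6]
```

View pics/f.png

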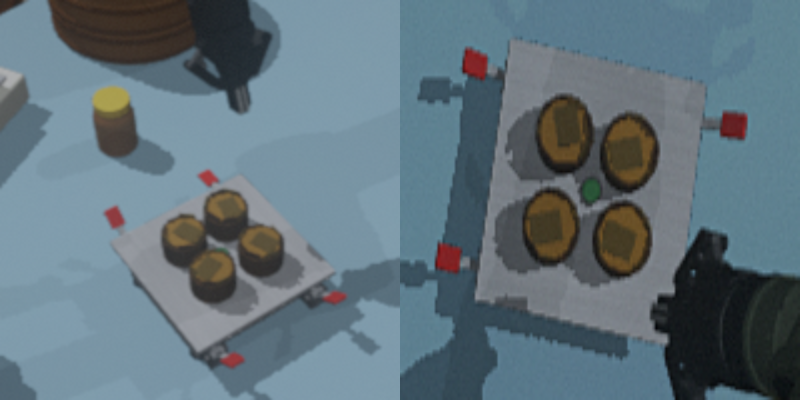

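The plate and tins are where they were. Only the near right lever is flat, and the tool is well clear at z≈0.2. Handing in.

```bash
python3 -c "
from h import *
print(manip.finish_job())"
```

```text
the job is handed in; nothing more can be done
None
```

I found the rocking corner, shimmed it and handed the job in at about 18 s of the 64 s allowed. `finish_job` gives no verdict.

- **Finding the corner:** the near right corner was the first I pressed and it gave. It yielded from about 3.5 N, sank about 5 mm to its stop, and sprang back. I did not press the other three corners, since only one pad is perished.
- **Shim lever:** I pressed the near right lever down to a hard stop at about 21 N, at the height expected for flat. A picture afterwards showed it flat.
- **Second press:** the same corner then held 10–12 N. The indicated height dropped only about 0.4 mm, from 0.0420 to 0.0416, where before it had sunk to 0.037.
- **Final pictures:** the other three levers are up, the plate and tins look unmoved, and the tool is well clear, about 0.2 m up. I judged this by eye and did not measure the plate's pose again.

**One disagreement:** the fingertips touched about 30 mm above the reported tool point. I found the contact heights from force and pictures instead, and leaned the tool 10–20° outward to keep the gripper clear of the tins.

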